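# Find and mark the balance point of a drum lifter

### The arm

A 6-joint arm with a two-finger parallel gripper is mounted at the origin on the work surface. World frame = base frame: x ahead of the robot, y to its left, z up, the work surface at z = 0. Lengths are in mm, angles in rad, forces in N, time in s.
With the tool pointing down it reaches from about 250 to 775 mm from the base axis. Payload 4 kg.
Tool frame: the origin (TCP) lies between the finger pads; the fingertips stand 22 mm ahead of it and the grasp point (between the pads) lies 3 mm ahead of it (tip_extent is the distance from the TCP to the fingertips, in mm); z points along the fingers, y is the direction in which the jaws open and shut (so a half turn about z gives the same grasp; the last joint's range is limited). The gripper opens to 85 mm and grips with 20 to 120 N. Pads are 22 mm wide; open, the fingers measure 114 mm over their backs; the gripper's body (76 mm by 85 mm) begins 54 mm behind the grasp point. The pads swing forward as they close: fully open they stand 13 mm farther back than shut.
Start: joints at [1.205, 0.087, 1.371, -0, 1.684, -0.103], TCP at [142.89, 531.129, 253.341] pointing down, gripper open.
Joint ranges: [-3.1, 3.1], [-0.76, 2.03], [0.27, 2.55], [-1.08, 4.22], [0.17, 2.65], [-2.57, 2.57]. Speed limits (rad/s): [2.79, 2.79, 3.14, 3.14, 3.14, 3.14].

### API

Orientations are given as a unit quaternion [x, y, z, w].
In Python, from cell import observe, read_camera, job_done, tip_extent gives the robot as it stands.
- The arm moves only by the shell command python3 -m handwheel 'ROWS'. ROWS is a JSON object of lists of equal length, an entry for each row: "offset": the shift along the tool's x, y, z in m, a list of three; "delta_rot": the turn, a rotation vector about the tool's x, y, z in degrees, a list of three; "gripper": the opening, from 0 (shut) to 1 (fully open). A call has 1 to 20 rows; each row shifts and turns the commanded pose from where the row before left it, along the tool's axes as they then stand; what a row does not reach is not made up. A row lasts 1/12 s, in which the tool goes at most 41.7 mm and 7.16 degrees, less where a joint would pass 70% of its speed; a pose out of reach is approached as far as the arm can. A call is refused whole if a number of a shift passes 0.0417 or a number of a turn 7.16, either way. A call with a gripper value outside its range is refused whole. The fingers move at their own pace and stop on an object; the grip force is fixed at half the most. Time passes only in rows, so rows that do not move let the fingers close. It gives the time, the measured TCP pose, the force and the opening at its end, in the units of the state.
- observe(): the state, without advancing time (a new reading comes with each control period).
- read_camera(name): name is "scene" or "top" or "wrist"; returns a dict with "img" (400x640x3 uint8, blue, green, red), "depth" (400x640 float32, mm along the optical axis (not along the pixel's ray), 0 where there is no reading), "K" (3x3 intrinsics, pixels), "cam_to_world" (4x4, takes a point from camera to world coordinates). Camera axes: x right, y down, z forward; pixel columns grow to the right and rows downward; lengths in mm; the calibration is good to about 2 mm. A picture is of the moment at which its call begins.
- job_done(): hands the job in, once; it reports no verdict.
The state is a dict: "t": time; "joints": joint angles; "dq": joint speeds; "effort": joint torques, N m; "eef_pos": TCP position; "eef_rot": TCP orientation; "wrist_force": force on the tool from outside, world axes, zero at the start; "ft_torque": the same for the moment, N m; "finger_gap": finger opening in mm.
Only numpy, scipy, OpenCV 4.12 (cv2) and the standard library are available. Lean on these libraries where they do the work, as an engineer would, in place of code of your own. Each camera call takes 0.05 s, during which the arm holds its last target.

### The job

The drum lifter lies across the fulcrum edge of the balance stand, tipped down at one end. Slide it along the edge with gentle pushes on its ends, never gripping or pressing it, until it balances level on the edge by itself with nothing touching it. Then press the marker above it down, firmly enough to leave a mark on the balanced lifter but not hard, and let it spring back with the lifter still balanced; leave the other things on the bench alone.

Things in the scene. Friction and masses are not known exactly. Their poses are not given: they have to be found in the camera images.
- lifter: Washing-machine drum lifter: ridged grey plastic rib, 0.5 to 0.7 kg, 280 mm long, 60 mm wide at its flat underside, 38 mm tall, narrowing to a 24 mm ridge; a tongue 22 mm long, 32 mm wide, 8 mm thick continues the underside at each end. Origin: mid-length, at the underside; y along it, z up. Its centre of mass is hidden, up to 30 mm from mid-length. It starts tipped about 0.1 rad.
- left_end (a point): Tip of the tongue at the lifter's +y end, 4 mm above the underside, 162 mm from mid-length. Its height against right_end shows the tipping: about 31 mm difference when tipped, near 0 when balanced; it rocks for about 1 s before it rests. A tipped lifter is best pushed along its slope: a level push can jam it. The friction of a pushing finger can hold it tipped or level: judge the balance with the finger off.
- right_end (a point): Tip of the tongue at the lifter's -y end; otherwise like left_end.
- edge (a point): Middle of the top of the fixed balance stand's fulcrum edge, 90 mm above the bench: a steel bar with a hard-rubber facing, its flat top 14 mm wide along y and 66 mm long along x; the stand's y runs along the lifter. The lifter balances when its centre of mass is over the flat; friction about 0.4 to 0.8. A bridge 102 mm wide (x), 24 mm deep (y), 158 mm high spans the lifter over the edge.
- rail (a point): Middle of the top of the stand's +y catch rail, 10 mm lower than the edge and 105 mm from it; a like rail lies at -105 mm. Each is 82 mm long (x), 10 mm wide, with two cheeks, tops 107 mm above the bench, that guide the lifter's sides with 5 mm play. An unbalanced lifter rests on the edge and one rail.
- marker: Sprung plunger upright in the bridge over the middle of the edge: black cap 28 mm across, 10 mm thick, on a 10 mm rod. Origin: centre of the cap's top, 200 mm above the bench at rest. It moves down up to 14 mm against a soft spring (about 2 N); its stiff rubber tip (5 N/mm) meets the balanced lifter after 8 mm. The mark needs 2 N or more on the lifter; over 20 N spoils it.
- detergent: Bystander: white plastic bottle, 68 mm across, 190 mm tall, standing; origin at the middle of its underside.
- spare: Bystander: a second lifter of the same shape lying on the bench beyond the stand; origin as for the lifter.
- driver: Bystander: screwdriver lying on the bench; origin at the middle of its underside.
- screw_cup: Bystander: steel cup 80 mm across, 60 mm tall; origin at the middle of its underside.

How it is judged:
By the outcome, as a careful person would: the job done as asked, in the order asked, and still so for the second after the job is handed in, with the robot touching nothing.
It also fails if it takes over 64 s, if anything falls off the work surface, if the arm or the gripper's body presses on something with over 40 N, if the wrist force passes 120 N, or if a joint passes its speed limit or range.

## Working session

There is one attempt and no reset: what is moved stays moved. The work goes in short steps, Python scripts to look and compute and a shell command to move; the robot and the scene stay as the last step left them, time stands still between calls to the robot, and variables do not carry over. Pictures are saved under pics/ and viewed, and the job is handed in when it is done.

```bash
ls; mkdir -p pics; python3 - <<'E'
from cell import *
import cv2
for n in ["scene","top","wrist"]:
    c=read_camera(n); cv2.imwrite(f"pics/{n}0.png",c["img"]); print(n,c["K"].round(1).tolist(),c["cam_to_world"].round(3).tolist())
print(observe()); print(tip_extent)
E
```

```text
pics
scene [[384.0, 0.0, 323.3], [0.0, 384.0, 200.1], [0.0, 0.0, 1.0]] [[0.776, 0.461, -0.431, 1217.064], [0.631, -0.588, 0.507, -753.153], [-0.019, -0.665, -0.747, 1184.336], [0.0, 0.0, 0.0, 1.0]]
top [[461.6, 0.0, 316.1], [0.0, 461.6, 201.1], [0.0, 0.0, 1.0]] [[0.024, -0.98, 0.196, 382.286], [-1.0, -0.027, -0.01, -47.365], [0.015, -0.196, -0.981, 1356.728], [0.0, 0.0, 0.0, 1.0]]
wrist [[332.8, 0.0, 319.7], [0.0, 332.8, 196.5], [0.0, 0.0, 1.0]] [[0.259, 0.933, 0.249, 79.287], [0.966, -0.25, -0.069, 548.115], [-0.002, 0.258, -0.966, 371.216], [0.0, 0.0, 0.0, 1.0]]
{'t': 0.15, 'joints': array([ 1.20487859e+00,  8.78164782e-02,  1.37195614e+00, -5.64595685e-06,
        1.68358419e+00, -1.03086405e-01]), 'dq': array([-1.48648436e-03, -2.30239602e-03, -5.62905606e-03, -4.48834774e-04,
        6.41267513e-05,  1.39233910e-03]), 'effort': array([ 1.07528664e-03, -3.52371919e+01, -3.13679874e+01, -1.95821217e-04,
        7.95332511e-03, -1.85241625e-06]), 'eef_pos': array([142.77035856, 530.78047207, 252.36601218]), 'eef_rot': array([ 1.31037992e-01,  9.91376955e-01, -8.58585326e-04, -2.02229446e-04]), 'wrist_force': array([ 0.11964528, -1.15937687,  0.4103136 ]), 'ft_torque': array([ 0.01815129,  0.05243832, -0.00296347]), 'finger_gap': 85.58497916450966}
22.0
```

View pics/scene0.png

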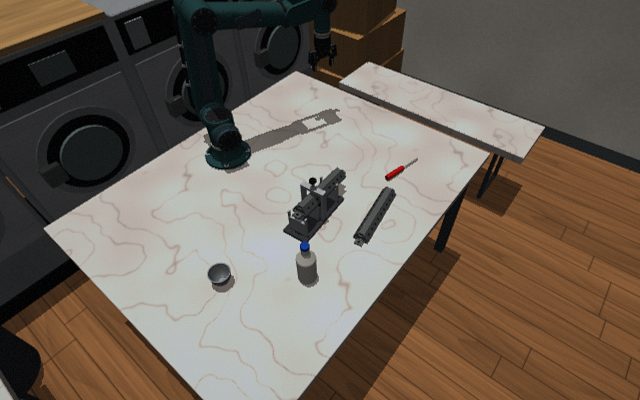

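View pics/top0.png

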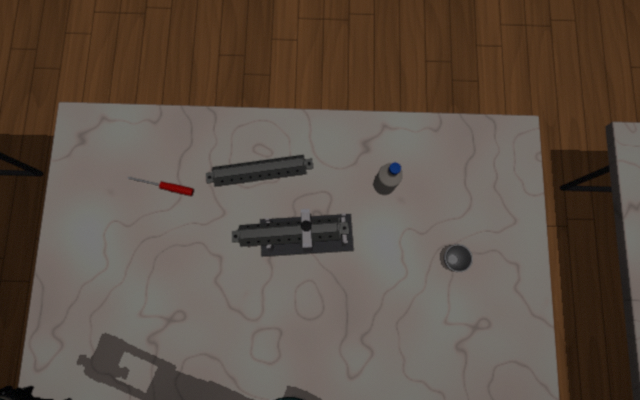

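```bash
cat > h.py <<'E'
import numpy as np, cv2
from cell import *
def pts(c):
    d=c["depth"];K=c["K"];T=c["cam_to_world"]
    v,u=np.mgrid[0:d.shape[0],0:d.shape[1]]
    P=np.stack([(u-K[0,2])*d/K[0,0],(v-K[1,2])*d/K[1,1],d],-1)
    W=P@T[:3,:3].T+T[:3,3]; W[d==0]=np.nan
    return W
def crop(c,u0,u1,v0,v1,s,f):
    cv2.imwrite(f,cv2.resize(c["img"][v0:v1,u0:u1],None,fx=s,fy=s,interpolation=cv2.INTER_CUBIC))
E
python3 - <<'E'
from h import *
c=read_camera("top"); crop(c,220,370,190,270,5,"pics/t1.png"); W=pts(c)
for (u,v) in [(236,237),(243,236),(250,236),(270,234),(290,232),(305,226),(305,238),(320,231),(335,230),(344,229),(346,228),(308,250),(345,220),(262,252)]:
    print(u,v,W[v,u].round(1))
s=read_camera("scene"); crop(s,270,370,155,245,6,"pics/s1.png")
m=W[...,2]>12
ys,xs=np.nonzero(m&(np.abs(W[...,0]-330)<80)&(np.abs(W[...,1])<260)); 
print(W[ys,xs].min(0),W[ys,xs].max(0))
E
```

```text
236 237 [530.1 159.   82.4]
243 236 [529.7 135.4 113.1]
250 236 [530.4 116.7 111.6]
270 234 [536.3  62.3 119. ]
290 232 [542.    8.3 128.2]
305 226 [549.1 -32.3 198.3]
305 238 [523.6 -32.6 156. ]
320 231 [546.  -71.8 134.1]
335 230 [ 549.8 -111.8  133.7]
344 229 [ 556.8 -137.7  107.2]
346 228 [ 558.9 -142.7  113.1]
308 250 [499.7 -41.   78.9]
345 220 [ 597.1 -147.3   11.3]
262 252 [496.4  92.4  13.9]
[ 409.94618893 -218.31914322   13.40281069] [ 409.94618893 -218.31914322   13.40281069]
```

View pics/t1.png

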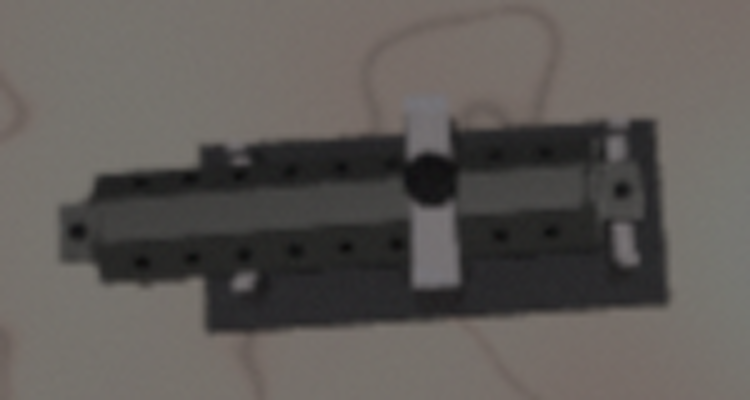

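View pics/s1.png

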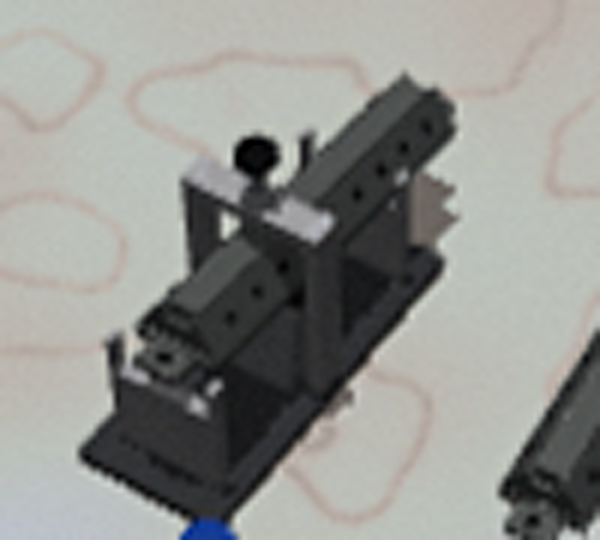

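```bash
cat >> h.py <<'E'
def ray(c,u,v,z):
    K=c["K"];T=c["cam_to_world"]
    r=T[:3,:3]@np.array([(u-K[0,2])/K[0,0],(v-K[1,2])/K[1,1],1.]); o=T[:3,3]
    return o+r*(z-o[2])/r[2]
def cap(c):
    W=pts(c); m=(W[...,2]>180)&(np.hypot(W[...,0]-549,W[...,1]+32)<45)&(c["img"].max(2)<60)
    v,u=np.nonzero(m); return m.sum(),W[m].mean(0),np.percentile(W[m][:,2],50),u.mean(),v.mean()
def ends(c):
    """tongue/ridge via depth: returns ridge line fit and tips"""
    W=pts(c); m=(W[...,2]>70)&(W[...,2]<145)&(np.abs(W[...,0]-545)<60)&(W[...,1]>-250)&(W[...,1]<230)
    P=W[m]; return P
E
python3 - <<'E'
from h import *
c=read_camera("top"); s=read_camera("scene")
for k in (c,s): print(cap(k))
n,_,_,u,v=cap(c); print("ray cap",ray(c,u,v,200))
n,_,_,u,v=cap(s); print("ray cap scene",ray(s,u,v,198))
P=ends(c); W=pts(c)
print("rows near left tip"); 
for u in range(230,242): print(u,W[231:243,u,1].round(0).tolist()[::3],W[231:243,u,2].round(0).tolist()[::2], c["img"][237,u].tolist())
for u in range(338,354): print(u,W[228,u].round(0).tolist(), c["img"][228,u].tolist())
# bridge top
m=(np.abs(W[...,2]-158)<5)&(np.abs(W[...,1]+32)<40)&(np.abs(W[...,0]-540)<80)
B=W[m]; print("bridge",m.sum(),B.mean(0),B.min(0),B.max(0))
E
```

```text
(np.int64(92), array([550.28471438, -34.5668676 , 199.98845348]), np.float64(200.1737118600047), np.float64(305.9130434782609), np.float64(225.47826086956522))
(np.int64(38), array([556.92954446, -35.74791201, 197.09710782]), np.float64(197.92374577261268), np.float64(312.1578947368421), np.float64(180.78947368421052))
ray cap [550.27502845 -34.56598903 200.        ]
ray cap scene [557.54836262 -36.41819289 198.        ]
rows near left tip
230 [191.0, 190.0, 189.0, 189.0] [1.0, 3.0, 3.0, 6.0, -1.0, 0.0] [107, 112, 115]
231 [188.0, 187.0, 187.0, 187.0] [-0.0, -5.0, -0.0, 2.0, -2.0, -1.0] [97, 100, 103]
232 [172.0, 171.0, 170.0, 170.0] [77.0, 80.0, 76.0, 81.0, 82.0, 79.0] [73, 76, 77]
233 [169.0, 169.0, 168.0, 167.0] [79.0, 79.0, 78.0, 80.0, 79.0, 76.0] [57, 56, 57]
234 [166.0, 166.0, 166.0, 164.0] [82.0, 79.0, 78.0, 75.0, 80.0, 77.0] [40, 40, 41]
235 [163.0, 163.0, 162.0, 161.0] [79.0, 73.0, 81.0, 83.0, 82.0, 80.0] [31, 31, 33]
236 [160.0, 160.0, 159.0, 159.0] [83.0, 77.0, 79.0, 85.0, 76.0, 75.0] [35, 37, 37]
237 [158.0, 157.0, 157.0, 156.0] [79.0, 77.0, 78.0, 79.0, 82.0, 80.0] [51, 5
[... 424 characters left out ...]
, 65, 66]
340 [559.0, -127.0, 108.0] [68, 69, 70]
341 [559.0, -129.0, 108.0] [68, 69, 70]
342 [559.0, -132.0, 107.0] [57, 57, 58]
343 [559.0, -135.0, 108.0] [31, 29, 31]
344 [560.0, -138.0, 105.0] [24, 23, 24]
345 [559.0, -140.0, 113.0] [36, 36, 37]
346 [560.0, -143.0, 108.0] [57, 57, 59]
347 [559.0, -145.0, 114.0] [68, 68, 69]
348 [560.0, -148.0, 109.0] [58, 59, 60]
349 [573.0, -159.0, 12.0] [43, 43, 43]
350 [573.0, -162.0, 15.0] [41, 39, 39]
351 [574.0, -165.0, 9.0] [56, 58, 59]
352 [574.0, -168.0, 11.0] [87, 90, 94]
353 [576.0, -172.0, -2.0] [105, 111, 115]
bridge 260 [547.92447428 -34.97436292 158.28891102] [499.57166203 -48.92513697 153.39545166] [600.97033468 -19.94664812 162.99912289]
```

```bash
python3 -m handwheel '{"offset":[[0,0,0],[0,0,0],[0,0,0],[-0.025,-0.0254,0],[-0.025,-0.0254,0],[-0.025,-0.0254,0],[-0.025,-0.0254,0],[-0.025,-0.0254,0],[-0.025,-0.0254,0],[-0.025,-0.0254,0],[-0.025,-0.0254,0],[-0.025,-0.0254,0],[-0.025,-0.0254,0],[-0.025,-0.0254,0],[-0.025,-0.0254,0],[-0.025,-0.0254,0],[-0.025,-0.0254,0],[0,0,0]],"delta_rot":[[0,0,-6.85],[0,0,-6.85],[0,0,-6.85],[0,0,0],[0,0,0],[0,0,0],[0,0,0],[0,0,0],[0,0,0],[0,0,0],[0,0,0],[0,0,0],[0,0,0],[0,0,0],[0,0,0],[0,0,0],[0,0,0],[0,0,0]],"gripper":[0,0,0,0,0,0,0,0,0,0,0,0,0,0,0,0,0,0]}'
python3 - <<'E'
from h import *
c=read_camera("wrist"); cv2.imwrite("pics/w1.png",c["img"])
c=read_camera("top"); crop(c,190,370,180,270,4,"pics/t2.png")
from scipy.spatial.transform import Rotation as R
o=observe(); print(o["eef_pos"],R.from_quat(o["eef_rot"]).as_matrix().round(3).tolist(),o["wrist_force"],o["finger_gap"],o["joints"].round(2))
W=pts(c);m=(np.abs(W[...,2]-158)<6)&(np.abs(W[...,1]+34)<20)&(np.abs(W[...,0]-548)<55)
x,y=W[m][:,0],W[m][:,1]; print(cv2.minAreaRect(W[m][:,:2].astype(np.float32)))
P=W[(W[...,2]>112)&(W[...,2]<145)&(np.abs(W[...,0]-540)<40)&(np.abs(W[...,1])<160)]; print(cv2.minAreaRect(P[:,:2].astype(np.float32)))
E
```

```text
t: 1.85
eef_pos: [529.3, 206.1, 252.3]
eef_rot: [-0.044, 0.999, -0.002, 0.001]
wrist_force: [-0.6, 0.8, -0.4]
finger_gap: 0.1
[525.97820442 209.62977452 252.71463357] [[-0.996, -0.093, -0.001], [-0.093, 0.996, 0.0], [0.001, 0.0, -1.0]] [ 0.12147736 -0.42339629 -0.73217693] -0.06220980025299705 [ 0.28  0.12  1.33  0.    1.69 -1.39]
((550.4700927734375, -34.820499420166016), (101.93236541748047, 23.835968017578125), 5.047839641571045)
((531.8779296875, -2.5930023193359375), (75.54351806640625, 296.7844543457031), 8.079415321350098)
```

View pics/w1.png

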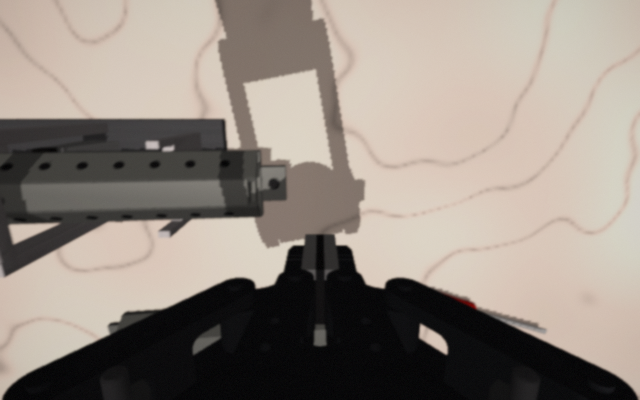

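View pics/t2.png

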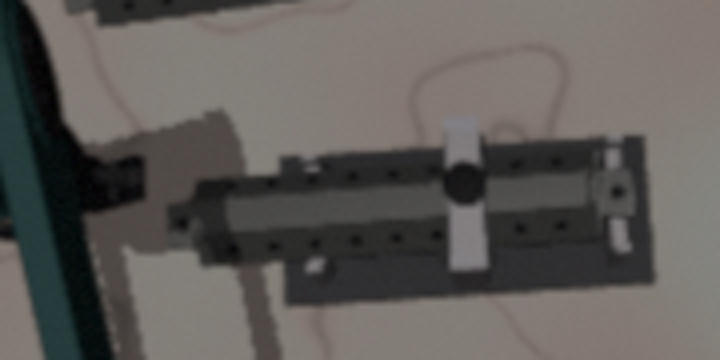

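```bash
python3 -m handwheel '{"offset":[[0,0,0.035],[0,0,0.035],[0,0,0.035],[0,0,0.035],[0,0,0.028],[0,0,0],[0,0,0]],"delta_rot":[[0,0,0],[0,0,0],[0,0,0],[0,0,0],[0,0,0],[0,0,0],[0,0,0]],"gripper":[0,0,0,0,0,0,0]}'
python3 - <<'E'
from h import *
c=read_camera("wrist"); cv2.imwrite("pics/w2.png",c["img"])
W=pts(c); 
for u in range(240,345,8): print(u,W[180,u].round(0).tolist(),W[200,u].round(0).tolist())
E
```

```text
t: 2.53
eef_pos: [523.3, 211.3, 84.0]
eef_rot: [-0.049, 0.999, -0.0, -0.002]
wrist_force: [0.1, -0.1, 0.9]
finger_gap: 0.1
240 [506.0, 159.0, -2.0] [519.0, 160.0, -2.0]
248 [506.0, 164.0, -2.0] [519.0, 165.0, -2.0]
256 [505.0, 170.0, -2.0] [518.0, 170.0, -1.0]
264 [505.0, 175.0, -1.0] [517.0, 176.0, -1.0]
272 [504.0, 180.0, -2.0] [517.0, 180.0, -1.0]
280 [504.0, 185.0, -2.0] [516.0, 186.0, 0.0]
288 [503.0, 190.0, -1.0] [516.0, 191.0, -1.0]
296 [503.0, 195.0, -2.0] [516.0, 196.0, -1.0]
304 [502.0, 200.0, -1.0] [515.0, 201.0, -2.0]
312 [502.0, 205.0, -3.0] [515.0, 206.0, -2.0]
320 [501.0, 210.0, -2.0] [514.0, 211.0, -2.0]
328 [501.0, 215.0, -1.0] [513.0, 216.0, -0.0]
336 [500.0, 220.0, -2.0] [513.0, 221.0, -1.0]
344 [500.0, 225.0, -2.0] [513.0, 226.0, -2.0]
```

View pics/w2.png

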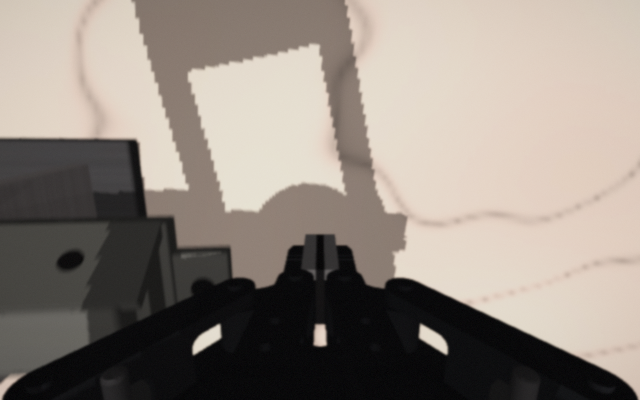

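```bash
python3 -m handwheel '{"offset":[[0,0,0],[0,0,0],[0,0,0],[0,0,0],[0,0,0],[0,0,0],[0,0,0],[0,0,0],[0,0,0],[0,0,0],[0,0,0],[0,0,0],[0,0,0],[0,0,0],[0,0,0]],"delta_rot":[[0,0,7],[0,0,7],[0,0,7],[0,0,7],[0,0,7],[0,0,7],[0,0,7],[0,0,7],[0,0,7],[0,0,7],[0,0,7],[0,0,7],[0,0,6],[0,0,0],[0,0,0]],"gripper":[0,0,0,0,0,0,0,0,0,0,0,0,0,0,0]}'
python3 - <<'E'
from h import *
c=read_camera("wrist"); cv2.imwrite("pics/w3.png",c["img"])
from scipy.spatial.transform import Rotation as R
o=observe(); print(o["eef_pos"],R.from_quat(o["eef_rot"]).as_matrix().round(3).tolist(),o["wrist_force"],o["joints"].round(2))
E
```

```text
t: 3.83
eef_pos: [526.9, 211.5, 88.6]
eef_rot: [0.671, 0.741, 0.003, 0.001]
wrist_force: [-0.3, 0.2, 0.6]
finger_gap: 0.1
[526.5527658  211.35103729  87.89140736] [[-0.099, 0.995, 0.004], [0.995, 0.099, 0.001], [0.001, 0.004, -1.0]] [-0.19987132 -0.32683859 -0.99811204] [0.28 0.21 1.56 0.   1.36 0.18]
```

View pics/w3.png

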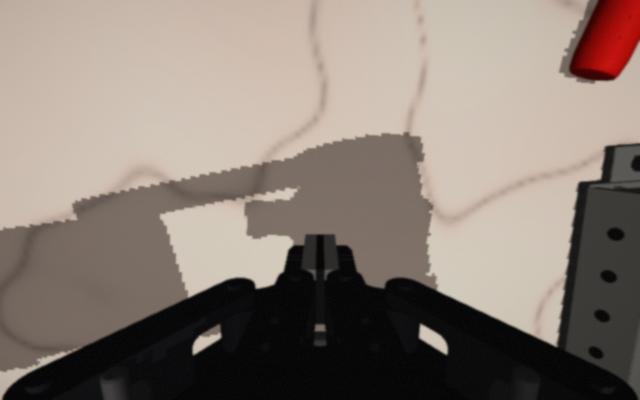

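```bash
python3 -m handwheel '{"offset":[[-0.008,0,0.003],[-0.008,0,0],[-0.006,0,0],[-0.003,0,0],[-0.001,0,0],[-0.001,0,0],[-0.001,0,0],[0,0,0]],"delta_rot":[[0,0,0],[0,0,0],[0,0,0],[0,0,0],[0,0,0],[0,0,0],[0,0,0],[0,0,0]],"gripper":[0,0,0,0,0,0,0,0]}'
python3 - <<'E'
from h import *
c=read_camera("top"); crop(c,190,370,180,270,4,"pics/t3.png")
E
```

```text
t: 4.55
eef_pos: [527.9, 183.4, 82.3]
eef_rot: [0.672, 0.74, 0.0, -0.001]
wrist_force: [-0.6, 4.1, -0.2]
finger_gap: 0.1
```

View pics/t3.png

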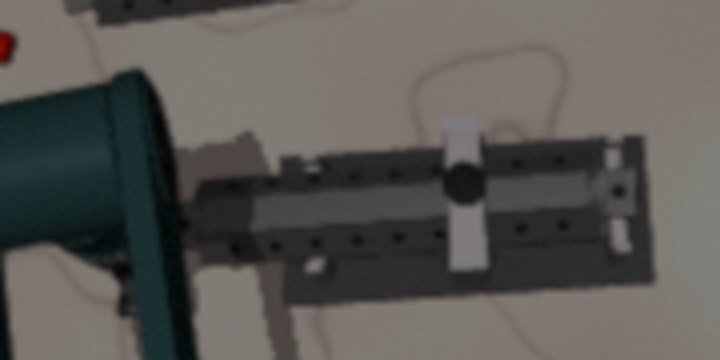

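```bash
cat >> h.py <<'E'
def right(tag=None):
    c=read_camera("top"); W=pts(c)
    s=(W[...,1]+34.8)*0.9958-(W[...,0]-550.5)*0.091
    q=(W[...,0]-550.5)*0.9958+(W[...,1]+34.8)*0.091
    m=(s<-50)&(s>-260)&(np.abs(q)<13)&(W[...,2]>75)&(W[...,2]<118)
    t=(s<-50)&(s>-260)&(np.abs(q)<9)&(W[...,2]>75)
    tip=s[t].min(); tm=m&(s<tip+18)&(s>tip+2)
    r=[(s>lo)&(s<lo+20)&(np.abs(q)<9)&(W[...,2]>100) for lo in (-100,-80,-60,20,40,60,80)]
    print("t",observe()["t"],"right tip s",tip.round(1),"tongue z",np.nanmedian(W[tm][:,2]).round(1),"ridge z",[np.nanmedian(W[k][:,2]).round(1) for k in r],"F",observe()["wrist_force"].round(1))
    if tag: crop(c,190,370,180,270,4,f"pics/{tag}.png")
E
python3 -c "
from h import *
right()"
python3 -m handwheel '{"offset":[[-0.001,0,-0.0001],[-0.0015,0,-0.0001],[-0.0015,0,-0.0002],[-0.0015,0,-0.0001],[-0.0015,0,-0.0002],[-0.0015,0,-0.0001],[-0.0015,0,-0.0002],[-0.0015,0,-0.0001],[0,0,0]],"delta_rot":[[0,0,0],[0,0,0],[0,0,0],[0,0,0],[0,0,0],[0,0,0],[0,0,0],[0,0,0],[0,0,0]],"gripper":[0,0,0,0,0,0,0,0,0]}'
python3 -c "
from h import *
right()"
```

```text
t 4.65 right tip s -114.7 tongue z 108.7 ridge z [np.float64(111.7), np.float64(136.2), np.float64(132.9), np.float64(126.1), np.float64(123.8), np.float64(121.6), np.float64(120.1)] F [-1.   4.7  0.1]
t: 5.4
eef_pos: [529.2, 170.9, 83.5]
eef_rot: [0.673, 0.74, -0.0, 0.0]
wrist_force: [-0.6, 3.1, -0.2]
finger_gap: 0.0
t 5.45 right tip s -128.4 tongue z 110.4 ridge z [np.float64(136.8), np.float64(135.4), np.float64(133.5), np.float64(126.7), np.float64(124.1), np.float64(122.6), np.float64(120.6)] F [-0.4  3.1 -0.8]
```

```bash
python3 -m handwheel '{"offset":[[0.003,0,0],[0.003,0,0],[0,0,0],[0,0,0],[0,0,0],[0,0,0],[0,0,0],[0,0,0]],"delta_rot":[[0,0,0],[0,0,0],[0,0,0],[0,0,0],[0,0,0],[0,0,0],[0,0,0],[0,0,0]],"gripper":[0,0,0,0,0,0,0,0]}'
python3 -c "
from h import *
right()"
python3 -m handwheel '{"offset":[[-0.003,0,0],[-0.003,0,0],[-0.0015,0,-0.0002],[-0.0015,0,-0.0001],[-0.0015,0,-0.0002],[-0.0015,0,-0.0001],[-0.0015,0,-0.0002],[-0.0015,0,-0.0001],[0.003,0,0],[0.003,0,0],[0,0,0],[0,0,0],[0,0,0],[0,0,0],[0,0,0],[0,0,0]],"delta_rot":[[0,0,0],[0,0,0],[0,0,0],[0,0,0],[0,0,0],[0,0,0],[0,0,0],[0,0,0],[0,0,0],[0,0,0],[0,0,0],[0,0,0],[0,0,0],[0,0,0],[0,0,0],[0,0,0]],"gripper":[0,0,0,0,0,0,0,0,0,0,0,0,0,0,0,0]}'
python3 -c "
from h import *
right()"
```

```text
t: 6.12
eef_pos: [528.5, 177.2, 83.4]
eef_rot: [0.672, 0.74, -0.0, 0.0]
wrist_force: [0.3, 0.3, -0.1]
finger_gap: -0.0
t 6.1667 right tip s -128.5 tongue z 110.4 ridge z [np.float64(137.2), np.float64(135.7), np.float64(133.9), np.float64(126.4), np.float64(124.0), np.float64(122.8), np.float64(119.4)] F [-0.5 -0.1 -0.2]
t: 7.5
eef_pos: [529.4, 168.2, 84.4]
eef_rot: [0.672, 0.74, 0.0, 0.0]
wrist_force: [0.1, 0.1, 0.0]
finger_gap: -0.2
t 7.55 right tip s -136.6 tongue z 110.6 ridge z [np.float64(137.7), np.float64(136.0), np.float64(133.3), np.float64(126.3), np.float64(124.1), np.float64(122.5), np.float64(120.6)] F [ 0.6 -0.6  0.3]
```

```bash
python3 -m handwheel '{"offset":[[-0.003,0,0],[-0.003,0,0],[-0.0015,0,-0.0002],[-0.0015,0,-0.0001],[-0.0015,0,-0.0002],[-0.0015,0,-0.0001],[-0.001,0,-0.0002],[-0.001,0,-0.0001],[0.003,0,0],[0.003,0,0],[0,0,0],[0,0,0],[0,0,0],[0,0,0],[0,0,0],[0,0,0]],"delta_rot":[[0,0,0],[0,0,0],[0,0,0],[0,0,0],[0,0,0],[0,0,0],[0,0,0],[0,0,0],[0,0,0],[0,0,0],[0,0,0],[0,0,0],[0,0,0],[0,0,0],[0,0,0],[0,0,0]],"gripper":[0,0,0,0,0,0,0,0,0,0,0,0,0,0,0,0]}'
python3 -c "
from h import *
right()"
```

```text
t: 8.88
eef_pos: [530.2, 160.3, 85.3]
eef_rot: [0.672, 0.74, -0.0, 0.0]
wrist_force: [-1.0, 0.3, -0.1]
finger_gap: 0.1
t 8.9333 right tip s -144.7 tongue z 111.7 ridge z [np.float64(138.0), np.float64(135.7), np.float64(133.9), np.float64(126.8), np.float64(124.6), np.float64(122.3), np.float64(120.2)] F [ 0.3  0.1 -0.2]
```

```bash
python3 -m handwheel '{"offset":[[-0.003,0,0],[-0.003,0,0],[-0.0015,0,-0.0002],[-0.0015,0,-0.0001],[-0.0015,0,-0.0002],[-0.0015,0,-0.0001],[-0.001,0,-0.0002],[-0.001,0,-0.0001],[0.003,0,0],[0.003,0,0],[0,0,0],[0,0,0],[0,0,0],[0,0,0],[0,0,0],[0,0,0]],"delta_rot":[[0,0,0],[0,0,0],[0,0,0],[0,0,0],[0,0,0],[0,0,0],[0,0,0],[0,0,0],[0,0,0],[0,0,0],[0,0,0],[0,0,0],[0,0,0],[0,0,0],[0,0,0],[0,0,0]],"gripper":[0,0,0,0,0,0,0,0,0,0,0,0,0,0,0,0]}'
python3 -c "
from h import *
right()"
```

```text
t: 10.27
eef_pos: [531.0, 152.3, 86.1]
eef_rot: [0.672, 0.74, 0.0, 0.0]
wrist_force: [-0.3, -0.2, 0.9]
finger_gap: 0.1
t 10.3167 right tip s -152.8 tongue z 112.8 ridge z [np.float64(137.2), np.float64(135.3), np.float64(133.0), np.float64(125.6), np.float64(123.0), np.float64(122.3), np.float64(120.7)] F [-1.1 -0.2  0. ]
```

```bash
python3 -m handwheel '{"offset":[[-0.003,0,0],[-0.003,0,0],[-0.0015,0,-0.0002],[-0.0015,0,-0.0001],[-0.0015,0,-0.0002],[-0.0015,0,-0.0001],[-0.001,0,-0.0001],[0.003,0,0],[0.003,0,0],[0,0,0],[0,0,0],[0,0,0],[0,0,0],[0,0,0],[0,0,0],[0,0,0]],"delta_rot":[[0,0,0],[0,0,0],[0,0,0],[0,0,0],[0,0,0],[0,0,0],[0,0,0],[0,0,0],[0,0,0],[0,0,0],[0,0,0],[0,0,0],[0,0,0],[0,0,0],[0,0,0],[0,0,0]],"gripper":[0,0,0,0,0,0,0,0,0,0,0,0,0,0,0,0]}'
python3 -c "
from h import *
right()"
```

```text
t: 11.65
eef_pos: [531.6, 145.4, 86.8]
eef_rot: [0.672, 0.74, -0.0, 0.0]
wrist_force: [-0.1, -0.3, -0.3]
finger_gap: -0.2
t 11.7 right tip s -160.9 tongue z 98.8 ridge z [np.float64(128.0), np.float64(127.7), np.float64(128.5), np.float64(128.0), np.float64(128.3), np.float64(128.9), np.float64(128.1)] F [-0.3 -0.1  0.2]
```

```bash
python3 -m handwheel '{"offset":[[0.003,0,0],[0,0,-0.006],[0,0,-0.006],[0,0,-0.004],[0,0,0],[0,0,0],[0,0,0]],"delta_rot":[[0,0,0],[0,0,0],[0,0,0],[0,0,0],[0,0,0],[0,0,0],[0,0,0]],"gripper":[0,0,0,0,0,0,0]}'
python3 -c "
from h import *
right('t4')
c=read_camera('scene'); crop(c,260,370,145,245,6,'pics/s4.png')"
```

```text
t: 12.28
eef_pos: [531.3, 148.4, 102.9]
eef_rot: [0.672, 0.74, 0.0, 0.0]
wrist_force: [0.1, -0.2, 0.5]
finger_gap: 0.0
t 12.3333 right tip s -161.4 tongue z 98.2 ridge z [np.float64(128.0), np.float64(128.4), np.float64(128.1), np.float64(127.7), np.float64(128.4), np.float64(128.1), np.float64(127.8)] F [-0.2 -0.3  0. ]
```

View pics/s4.png

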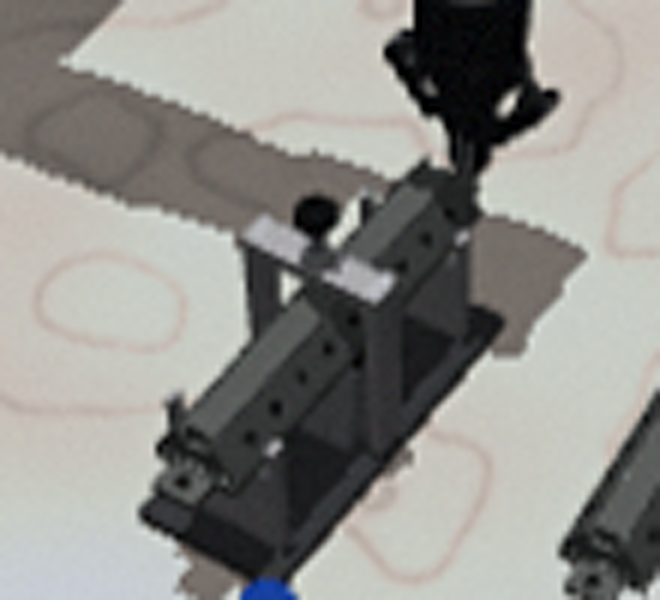

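```bash
python3 -m handwheel '{"offset":[[-0.003,0,0],[-0.003,0,0],[-0.0015,0,0],[-0.001,0,0],[-0.001,0,0],[-0.0005,0,0],[0,0,0]],"delta_rot":[[0,0,0],[0,0,0],[0,0,0],[0,0,0],[0,0,0],[0,0,0],[0,0,0]],"gripper":[0,0,0,0,0,0,0]}'
python3 -c "
from h import *
right()"
```

```text
t: 12.97
eef_pos: [532.2, 139.2, 102.8]
eef_rot: [0.672, 0.74, 0.001, -0.001]
wrist_force: [-0.9, 3.9, -0.5]
finger_gap: 0.1
t 13.0167 right tip s -162.3 tongue z 98.2 ridge z [np.float64(127.8), np.float64(128.9), np.float64(128.2), np.float64(127.6), np.float64(128.3), np.float64(128.7), np.float64(127.7)] F [-1.2  3.  -0.4]
```

Contact, sliding about 1 mm. Two more millimetres, then release.

```bash
python3 -m handwheel '{"offset":[[-0.0007,0,0],[-0.0007,0,0],[-0.0006,0,0],[0.002,0,0],[0.003,0,0],[0.005,0,0],[0,0,0],[0,0,0],[0,0,0],[0,0,0],[0,0,0],[0,0,0],[0,0,0]],"delta_rot":[[0,0,0],[0,0,0],[0,0,0],[0,0,0],[0,0,0],[0,0,0],[0,0,0],[0,0,0],[0,0,0],[0,0,0],[0,0,0],[0,0,0],[0,0,0]],"gripper":[0,0,0,0,0,0,0,0,0,0,0,0,0]}'
python3 -c "
from h import *
right()"
```

```text
t: 14.1
eef_pos: [531.5, 146.4, 102.8]
eef_rot: [0.672, 0.74, 0.0, 0.0]
wrist_force: [0.5, -1.1, 0.1]
finger_gap: -0.2
t 14.15 right tip s -164.5 tongue z 97.6 ridge z [np.float64(128.0), np.float64(128.1), np.float64(128.3), np.float64(128.2), np.float64(128.3), np.float64(128.1), np.float64(127.7)] F [ 0.3 -0.1 -0.2]
```

```bash
python3 -m handwheel '{"offset":[[0.01,0,0],[0,0,-0.03],[0,0,-0.03],[0,0,-0.03],[0,0,-0.03],[0,0,-0.03],[-0.032,0.001,0],[-0.032,0,0],[-0.032,0,0],[-0.032,0,0],[-0.032,0,0],[-0.032,0,0],[0,0,0],[0,0,0],[0,0,0]],"delta_rot":[[0,0,0],[0,0,0],[0,0,0],[0,0,0],[0,0,0],[0,0,0],[0,0,0],[0,0,0],[0,0,0],[0,0,0],[0,0,0],[0,0,0],[0,0,0],[0,0,0],[0,0,0]],"gripper":[0,0,0,0,0,0,0,0,0,0,0,0,0,0,0]}'
python3 - <<'E'
from h import *
print(observe()["eef_pos"],observe()["joints"].round(2))
c=read_camera("wrist"); cv2.imwrite("pics/w5.png",c["img"])
c=read_camera("scene"); crop(c,260,370,145,245,6,'pics/s5.png')
E
```

```text
t: 15.4
eef_pos: [549.9, -33.8, 252.7]
eef_rot: [0.672, 0.74, 0.0, -0.0]
wrist_force: [-0.7, -0.4, 0.1]
finger_gap: -0.1
[549.92820728 -33.81035589 252.7360004 ] [-0.16  0.09  1.37  0.    1.68 -0.26]
```

View pics/s5.png

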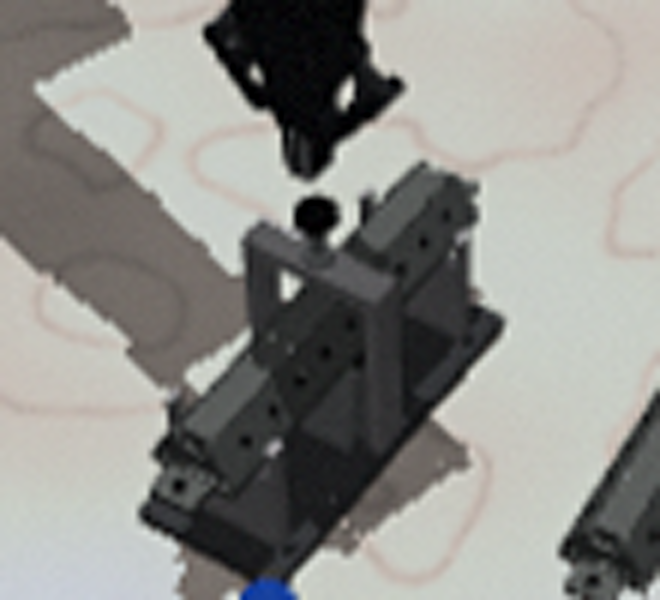

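View pics/w5.png

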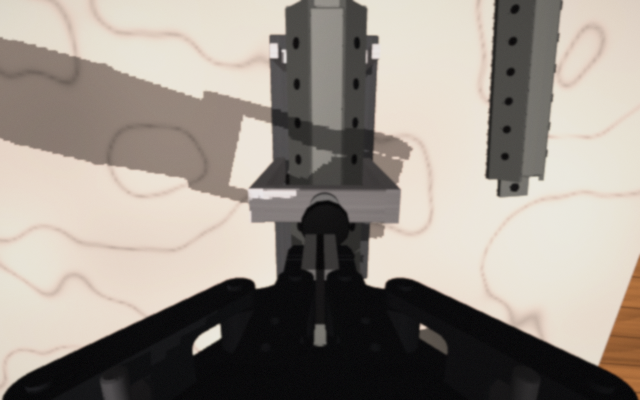

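```bash
python3 -m handwheel '{"offset":[[0,-0.0005,0.012],[0,0,0.01],[0,0,0.004],[0,0,0],[0,0,0]],"delta_rot":[[0,0,0],[0,0,0],[0,0,0],[0,0,0],[0,0,0]],"gripper":[0,0,0,0,0]}'
python3 -m handwheel '{"offset":[[0,0,0.001],[0,0,0.001],[0,0,0.001],[0,0,0.001],[0,0,0.001],[0,0,0.001],[0,0,0.001],[0,0,0]],"delta_rot":[[0,0,0],[0,0,0],[0,0,0],[0,0,0],[0,0,0],[0,0,0],[0,0,0],[0,0,0]],"gripper":[0,0,0,0,0,0,0,0]}'
python3 -c "
from h import *
right()"
```

```text
t: 15.92
eef_pos: [549.0, -34.3, 225.8]
eef_rot: [0.672, 0.74, -0.0, -0.001]
wrist_force: [-0.3, -1.0, -0.1]
finger_gap: 0.4
t: 16.58
eef_pos: [549.5, -34.7, 219.7]
eef_rot: [0.672, 0.74, 0.0, 0.0]
wrist_force: [0.0, 0.1, -0.1]
finger_gap: 0.0
t 16.6333 right tip s -164.9 tongue z 97.6 ridge z [np.float64(127.9), np.float64(546.0), np.float64(561.1), np.float64(561.0), np.float64(563.1), np.float64(129.4), np.float64(nan)] F [-0.8  0.3  0.5]
  return np.nanmean(a, axis, out=out, keepdims=keepdims)
```

```bash
python3 -m handwheel '{"offset":[[0,0,0.001],[0,0,0.001],[0,0,0.001],[0,0,0.001],[0,0,0]],"delta_rot":[[0,0,0],[0,0,0],[0,0,0],[0,0,0],[0,0,0]],"gripper":[0,0,0,0,0]}'
python3 -m handwheel '{"offset":[[0,0,0.0005],[0,0,0.0005],[0,0,0]],"delta_rot":[[0,0,0],[0,0,0],[0,0,0]],"gripper":[0,0,0]}'

```

```text
t: 17.05
eef_pos: [549.5, -34.7, 215.7]
eef_rot: [0.672, 0.74, 0.0, 0.0]
wrist_force: [0.4, 0.2, 1.2]
finger_gap: 0.0
t: 17.3
eef_pos: [549.5, -34.7, 214.8]
eef_rot: [0.672, 0.74, 0.0, 0.0]
wrist_force: [0.6, -0.3, 1.2]
finger_gap: -0.1
```

```bash
python3 -m handwheel '{"offset":[[0,0,0.0005],[0,0,0.0005],[0,0,0]],"delta_rot":[[0,0,0],[0,0,0],[0,0,0]],"gripper":[0,0,0]}'
python3 -m handwheel '{"offset":[[0,0,0.0005],[0,0,0]],"delta_rot":[[0,0,0],[0,0,0]],"gripper":[0,0]}'

```

```text
t: 17.55
eef_pos: [549.5, -34.7, 213.9]
eef_rot: [0.672, 0.74, 0.0, 0.0]
wrist_force: [0.2, -0.5, 3.0]
finger_gap: -0.2
t: 17.72
eef_pos: [549.5, -34.7, 213.7]
eef_rot: [0.672, 0.74, 0.0, 0.0]
wrist_force: [0.1, -1.0, 3.5]
finger_gap: -0.1
```

```bash
python3 -m handwheel '{"offset":[[0,0,0.0005],[0,0,0]],"delta_rot":[[0,0,0],[0,0,0]],"gripper":[0,0]}'
python3 -m handwheel '{"offset":[[0,0,0.0005],[0,0,0]],"delta_rot":[[0,0,0],[0,0,0]],"gripper":[0,0]}'

```

```text
t: 17.88
eef_pos: [549.5, -34.7, 213.4]
eef_rot: [0.672, 0.74, 0.0, 0.0]
wrist_force: [-0.7, 0.2, 5.2]
finger_gap: 0.0
t: 18.05
eef_pos: [549.5, -34.7, 213.1]
eef_rot: [0.672, 0.74, 0.0, 0.0]
wrist_force: [-0.9, -1.0, 6.6]
finger_gap: -0.3
```

```bash
python3 -m handwheel '{"offset":[[0,0,0.0005],[0,0,0.0005],[0,0,0],[0,0,0]],"delta_rot":[[0,0,0],[0,0,0],[0,0,0],[0,0,0]],"gripper":[0,0,0,0]}'
python3 -c "
from h import *
right(); print(observe()['wrist_force'])" 2>/dev/null
```

```text
t: 18.38
eef_pos: [549.5, -34.7, 212.7]
eef_rot: [0.672, 0.74, 0.0, 0.001]
wrist_force: [-2.1, -0.6, 7.6]
finger_gap: -0.3
t 18.4333 right tip s -165.0 tongue z 97.2 ridge z [np.float64(127.4), np.float64(535.6), np.float64(554.5), np.float64(554.1), np.float64(556.4), np.float64(129.8), np.float64(nan)] F [-2.2  0.1  8.1]
[-2.15249902  0.06320731  8.13263856]
```

```bash
python3 -m handwheel '{"offset":[[0,0,-0.001],[0,0,-0.002],[0,0,-0.002],[0,0,-0.003],[0,0,-0.004],[0,0,-0.005],[0,0,-0.008],[0,0,-0.015],[0,0,-0.02],[0,0,-0.03],[0.03,0,-0.02],[0.035,0,0],[0.035,0,0],[0.035,0,0],[0.035,0,0],[0,0,0],[0,0,0],[0,0,0],[0,0,0],[0,0,0]],"delta_rot":[[0,0,0],[0,0,0],[0,0,0],[0,0,0],[0,0,0],[0,0,0],[0,0,0],[0,0,0],[0,0,0],[0,0,0],[0,0,0],[0,0,0],[0,0,0],[0,0,0],[0,0,0],[0,0,0],[0,0,0],[0,0,0],[0,0,0],[0,0,0]],"gripper":[0,0,0,0,0,0,0,0,0,0,0,0,0,0,0,0,0,0,0,0]}'
python3 -c "
from h import *
right('t9'); print(cap(read_camera('top')))
c=read_camera('scene'); crop(c,260,370,145,245,6,'pics/s9.png')" 2>/dev/null
```

```text
t: 20.1
eef_pos: [533.4, 133.3, 321.4]
eef_rot: [0.673, 0.74, -0.0, 0.0]
wrist_force: [-0.2, 0.6, 0.1]
finger_gap: 0.2
t 20.15 right tip s -165.2 tongue z 98.3 ridge z [np.float64(128.5), np.float64(127.5), np.float64(128.0), np.float64(128.4), np.float64(127.9), np.float64(127.8), np.float64(128.5)] F [-0.7  0.5 -0.7]
(np.int64(92), array([550.24708567, -34.56854565, 200.23841669]), np.float64(200.0669197787022), np.float64(305.9130434782609), np.float64(225.47826086956522))
```

View pics/s9.png

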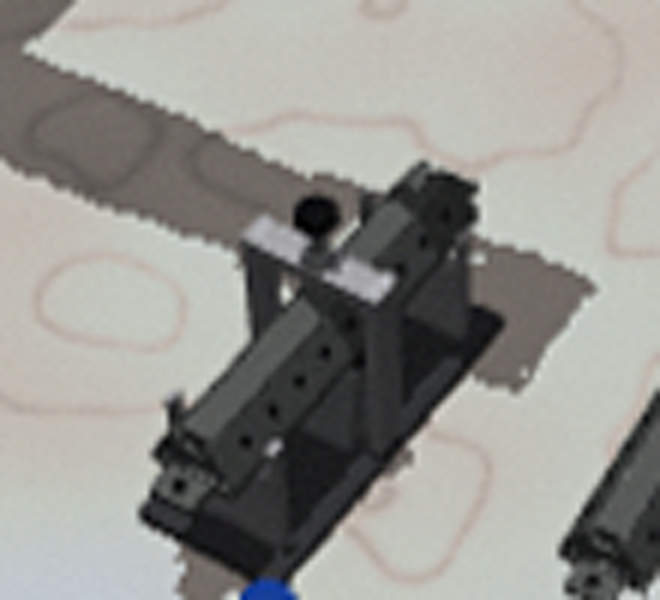

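View pics/t9.png

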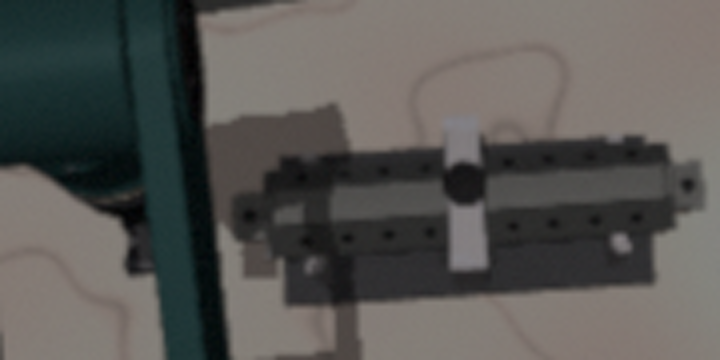

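The lifter is level (ridge about 128 mm along its whole length). The cap, at crop pixel (463,184), is back at 200 mm, and the arm is clear. I'm handing the job in.

```bash
python3 -c "
from h import *
print(job_done())
right()"
```

```text
the job is handed in; nothing more can be done
None
the job is handed in; nothing more can be done
```

The lifter now balances level on the edge by itself, the marker has been pressed once and let go, and the job was handed in at about 20 s.

- **Sliding:** I pushed the lifter's +y end with the closed fingers along its slope, about 46 mm in short pushes of 3–5 N. The finger came off between pushes to judge the balance. After it levelled I gave it a level nudge of about 3 mm to centre it on the edge.
- **Marking:** I pressed the marker straight down until the wrist force read about 8 N. Less the spring's roughly 2 N, that is about 6 N on the lifter, within the 2–20 N wanted. I did not look for the mark itself, as the bridge and cap hide it.
- **Last checks:** Before handing in, the ridge measured 127.5–128.5 mm high along its whole length, and the -y tongue top was at 98 mm, so it was level. The cap was back at 200 mm and nothing was touching the lifter.
- **Disagreements and gaps:** The two cameras differed by about 7 mm on the cap's position. I used the top view because it matched the bridge's centre. I could not measure after handing in, and I never measured the bystanders; the arm did not go near them.

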